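# Pack two rover lesson kits

## Task

Make up the two lesson kits from the stock in the middle of the desk: the two-pocket tray gets the large wheel and the short motor, and the three-pocket tray gets the small wheel, the gear and the long motor. Each part goes flat on the floor of its own pocket, motors lying lengthwise in the rectangular pockets, wheels and gear axle-up in the round ones (in the three-pocket tray the small wheel in the larger round pocket, the gear in the smaller). Leave the battery pack and the bracket where they lie.

Things in the scene. Friction and masses are not known exactly. Their poses are not given: they have to be found in the camera images.
- tray_two: White two-pocket kit tray, fixed to the table: plate 110 mm (its x) by 172 mm (its y), 10 mm thick, pockets sunk 7 mm with grey floors 3 mm above the table. Origin: centre of its underside on the table, z up. Round pocket of 90 mm diameter centred at (0, +35) mm in the tray's x, y; rectangular pocket 90 mm along x by 54 mm along y centred at (0, -48) mm.
- tray_three: White three-pocket kit tray, fixed to the table: plate 146 by 146 mm, 10 mm thick, pockets sunk 7 mm with grey floors 3 mm above the table. Origin: centre of its underside on the table, z up. Rectangular pocket 122 mm along the tray's x by 54 mm along its y centred at (0, -40) mm; larger round pocket, 66 mm diameter, centred at (-30, +33) mm; smaller round pocket, 54 mm diameter, centred at (+37, +33) mm.
- large_wheel: Large rover wheel lying flat: black rubber tyre 70 mm diameter, 26 mm thick, grey hub face, with a steel stub axle 14 mm diameter standing up from its centre to 58 mm above the underside (32 mm of it above the tyre). Origin: centre of the underside, z up along the axle. 100 g nominal.
- small_wheel: Small rover wheel lying flat, same style: tyre 46 mm diameter, 22 mm thick, steel stub axle 14 mm diameter standing up to 52 mm above the underside. Origin: centre of the underside, z up along the axle. 50 g nominal.
- gear: White plastic toothed gear lying flat, 36 mm over the teeth, 12 mm thick, steel stub shaft 14 mm diameter standing up from its centre to 44 mm above the underside. Origin: centre of the underside, z up along the shaft. 30 g nominal.
- short_motor: Short geared motor lying along its x, 66 mm long overall, 32 mm wide (its y), 38 mm tall: grey gearbox block from x = -25 to +15 mm (32 wide, full height), round steel motor can (31 mm diameter) from +15 to +33, thin shaft from -25 to -33. Origin: underside, mid-length, z up; the block's parallel sides reach past the origin on both ends. 90 g nominal.
- long_motor: Long geared motor lying along its x, 98 mm long overall, 32 mm wide (its y), 38 mm tall: grey gearbox block from x = -37 to +19 mm (32 wide, full height), round steel motor can (31 mm diameter) from +19 to +49, thin shaft from -37 to -49. Origin: underside, mid-length, z up; the block's parallel sides reach past the origin on both ends. 140 g nominal.
- battery_pack: Black battery holder with three grey cells, 62 by 58 mm, about 23 mm tall, loose among the stock; it belongs to neither kit. Origin: centre of its underside.
- bracket: Small aluminium angle bracket, foot 44 by 40 mm and 4 mm thick with an upright flange 30 mm tall at its +x edge, loose among the stock; it belongs to neither kit. Origin: centre of its underside.
Things that resemble listed ones, but are neither listed nor needed, are in the scene too. What is shaped like the large_wheel but green is not meant.

How it is judged:
At the end, for the whole second after the job is handed in: Each part is flat on the floor of its own pocket in the named tray: underside within 3 mm of the floor, upright within 0.06 rad, origin within 13 mm (motors 14 across, 15 along) of the pocket centre in the tray axes, released and at rest; motors may point either way (x of large_wheel in the frame of tray_two between -0.013 and 0.013 m and y of large_wheel in the frame of tray_two between 0.022 and 0.048 m and z of large_wheel in the frame of tray_two between 0 and 0.006 m and angle between each of large_wheel, short_motor, small_wheel, gear, long_motor's own z axis and vertical below 0.06 rad and linear speed of each of large_wheel, short_motor, small_wheel, gear, long_motor below 0.02 m/s and angular speed of each of large_wheel, short_motor, small_wheel, gear, long_motor below 0.2 rad/s and x of short_motor in the frame of tray_two between -0.015 and 0.015 m and y of short_motor in the frame of tray_two between -0.062 and -0.034 m and z of short_motor in the frame of tray_two between 0 and 0.006 m and x of small_wheel in the frame of tray_three between -0.043 and -0.017 m and y of small_wheel in the frame of tray_three between 0.02 and 0.046 m and z of small_wheel in the frame of tray_three between 0 and 0.006 m and x of gear in the frame of tray_three between 0.024 and 0.05 m and y of gear in the frame of tray_three between 0.02 and 0.046 m and z of gear in the frame of tray_three between 0 and 0.006 m and x of long_motor in the frame of tray_three between -0.015 and 0.015 m and y of long_motor in the frame of tray_three between -0.054 and -0.026 m and z of long_motor in the frame of tray_three between 0 and 0.006 m); the robot touches nothing.
It fails at once if the battery pack is pushed more than 25 mm from its place (distance of battery_pack from where it was at the start of the episode above 0.025 m).
It fails at once if the bracket is pushed more than 25 mm from its place (distance of bracket from where it was at the start of the episode above 0.025 m).
It also fails if it takes over 120 s, if anything falls off the work surface, if the arm or the gripper's body presses on something with over 40 N, if the wrist force passes 120 N, or if a joint passes its speed limit or range.

## Robot

A 6-joint arm with a two-finger parallel gripper is mounted at the origin on the work surface. World frame = base frame: x ahead of the robot, y to its left, z up, the work surface at z = 0. Lengths are in m, angles in rad, forces in N, time in s.
With the tool pointing down it reaches from about 0.4 to 0.825 m from the base axis. Payload 7 kg.
Tool frame: the origin (TCP) lies on the centre line of the jaws, within the pads' length; the fingertips stand 11 mm ahead of it and the grasp point (between the pads) lies 8 mm behind it; z points along the fingers, y is the direction in which the jaws open and shut (so a half turn about z gives the same grasp; the last joint's range is limited). The gripper opens to 88 mm and grips with 3 to 60 N. Pads are 19 mm wide; open, the fingers measure 130 mm over their backs; the gripper's body (78 mm by 193 mm) begins 47 mm behind the grasp point.
Start: joints at [1.507, 0.359, 0.012, 0, -1.224, -0.288], TCP at [0.233, 0.634, 0.238] pointing down, gripper open.
Joint ranges: [-3.07, 3.07], [-1.43, 2.12], [-1.02, 1.25], [-3.03, 1.67], [-3.05, -0], [-3.03, 3.03]. Speed limits (rad/s): [2.39, 2.39, 3.01, 3.14, 3.14, 3.14].

## Interface

Orientations are given as [roll, pitch, yaw] about the fixed x, y, z axes, in that order (R = Rz(yaw) Ry(pitch) Rx(roll)).
In Python, from station import * gives the robot as it stands.
- The arm moves only by the tool play_rows, never from a script. Its argument "targets" is a list of rows, each a list of 7 numbers: the turn, a rotation vector about the world's x, y, z in rad, then the shift along the world's x, y, z in m, then the opening, from 0 (shut) to 1 (fully open). A call has 1 to 12 rows; each row shifts and turns the pose as measured when the row begins; what a row does not reach is not made up. A row lasts 1/8 s, in which the tool goes at most 62.5 mm and 10.7 degrees, less where a joint would pass 70% of its speed; a pose out of reach is approached as far as the arm can. A call is refused whole if a number of a shift passes 0.0625 or a number of a turn 0.188, either way. A call with a gripper value outside its range is refused whole. The fingers move at their own pace and stop on an object; "grip_force" is the grip in N (left out, the last holds). Time passes only in rows, so rows that do not move let the fingers close. It gives the time, the measured TCP pose, the force and the opening at its end, in the units of the state.
- get_state(): the state, without advancing time (a new reading comes with each control period).
- grab_frame(name): name is "scene" or "top" or "wrist"; returns (picture, depth): 384x512x3 uint8, blue, green, red; 384x512 float32, m along the optical axis (not along the pixel's ray), 0 where there is no reading.
- camera_params(name): a dict with "camera_matrix" (3x3 intrinsics, pixels), "extrinsics" (4x4, takes a point from world to camera coordinates); the wrist camera has in their place "hand_eye" (4x4, takes a point from camera to tool coordinates, whose origin is the TCP and whose axes are the flange's). Camera axes: x right, y up, looking along -z (the intrinsics and any distortion apply to the point x, -y, -z); pixel columns grow to the right and rows downward; lengths in m; the calibration is good to about 2 mm. A picture is of the moment at which its call begins: read the wrist's pose just before it. camera_params takes no time and is no camera call.
- job_done(): hands the job in, once; it reports no verdict.
The state is a dict: "t": time; "q": joint angles; "qd": joint speeds; "joint_efforts": joint torques, N m; "eef_pos": TCP position; "ee_rot": TCP orientation; "force": force on the tool from outside, world axes, zero at the start; "moment": the same for the moment, N m; "width": finger opening in m.
Only numpy, scipy, OpenCV 4.12 (cv2) and the standard library are available. Lean on these libraries where they do the work, as an engineer would, in place of code of your own. Each camera call takes 0.05 s, during which the arm holds its last target.

## Working session

There is one attempt and no reset: what is moved stays moved. The work goes in short steps, Python scripts to look and compute and a tool call to move; the robot and the scene stay as the last step left them, time stands still between calls to the robot, and variables do not carry over. Pictures are saved under pics/ and viewed, and the job is handed in when it is done.

Besides the shell and the picture viewer there is one more tool, called after "Emit:" as name(argument=value, ...) on one line, values as JSON. play_rows: Moves the arm, as the interface text tells. Its arguments: {"type":"object","properties":{"targets":{"type":"array","items":{"type":"array","items":{"type":"number"}}},"grip_force":{"type":"number"}},"required":["targets"]}

```bash
ls; mkdir -p pics; python3 - <<'E'
from station import *
import cv2,numpy as np
s=get_state();print(s)
for n in ("top","scene"):
    p,d=grab_frame(n);cv2.imwrite(f"pics/{n}0.png",p);np.save(f"{n}0.npy",d)
    print(camera_params(n))
print(camera_params("wrist"))
E
```

```text
pics
{'t': 0.0, 'q': array([ 1.50711970e+00,  3.59387446e-01,  1.10769439e-02, -3.29264380e-04,
       -1.22410175e+00, -2.88106266e-01]), 'qd': array([-0.00166253,  0.0007277 , -0.00131392, -0.00047675,  0.00092206,
        0.00179413]), 'joint_efforts': array([ 3.44524378e-04, -5.82717204e+01,  2.93068331e+01,  6.99758783e+00,
        6.90480927e-03, -1.58240578e-04]), 'eef_pos': array([0.23245158, 0.63322133, 0.23663394]), 'ee_rot': array([ 3.13995537e+00, -1.62413338e-04, -3.51894890e-01]), 'force': array([ 0.29279353, -0.80276397,  0.64887317]), 'moment': array([-0.02065112, -0.04178376,  0.01965901]), 'width': 0.08787395721758733}
{'camera_matrix': array([[433.92704086,   0.        , 251.3065911 ],
       [  0.        , 433.92704086, 194.27913821],
       [  0.        ,   0.        ,   1.        ]]), 'extrinsics': array([[ 0.02126035, -0.99975082,  0.00680373, -0.00533062],
       [ 0.99489222,  0.02182773,  0.09855466, -0.50870319],
       [-0.09867861,  0.00467367,  0.99510838, -1.16017053],
       [ 0.        ,  0.        ,  0.        ,  1.        ]])}
{'camera_matrix': arra
[... 237 characters left out ...]
4190753 ,  0.52347301,  0.74185706,  0.19529173],
       [ 0.4869707 , -0.56001833,  0.67025294, -1.17684673],
       [ 0.        ,  0.        ,  0.        ,  1.        ]])}
{'camera_matrix': array([[328.54467122,   0.        , 256.49719939],
       [  0.        , 328.54467122, 192.30306649],
       [  0.        ,   0.        ,   1.        ]]), 'hand_eye': array([[ 3.29432285e-04,  9.58921065e-01,  2.83672845e-01,
         7.63320024e-02],
       [ 9.99999929e-01, -3.67212041e-04,  8.00044853e-05,
        -1.08484610e-03],
       [ 1.80886071e-04,  2.83672798e-01, -9.58921118e-01,
        -1.47295286e-01],
       [ 0.00000000e+00,  0.00000000e+00,  0.00000000e+00,
         1.00000000e+00]])}
```

View pics/top0.png

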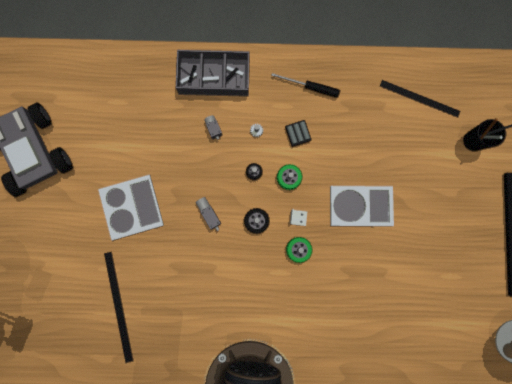

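View pics/scene0.png

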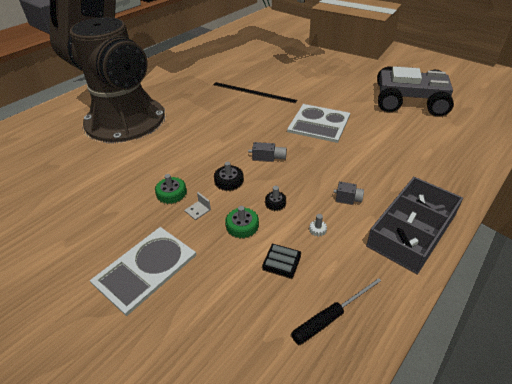

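Top view: tray_three is at about (130,207), tray_two at (362,206), long motor (208,214), short motor (213,128), large wheel (256,221), small wheel (254,171), gear (257,130), battery (298,133), bracket (299,218). Green decoys are at (290,177) and (299,250).

```bash
cat > h.py <<'E'
import numpy as np,cv2
from station import *
from scipy.spatial.transform import Rotation as Ro
def cam(name,s=None):
    c=camera_params(name);K=c["camera_matrix"]
    if name=="wrist":
        T=np.eye(4);T[:3,:3]=Ro.from_euler('xyz',s["ee_rot"]).as_matrix();T[:3,3]=s["eef_pos"]
        E=np.linalg.inv(T@c["hand_eye"])
    else:E=c["extrinsics"]
    return K,E
def ray(K,E,px,z):
    px=np.atleast_2d(px).astype(float);R=E[:3,:3];C=-R.T@E[:3,3]
    d=np.c_[(px[:,0]-K[0,2])/K[0,0],-(px[:,1]-K[1,2])/K[1,1],-np.ones(len(px))]@R
    return C+d*((z-C[2])/d[:,2])[:,None]
def proj(K,E,P):
    P=np.atleast_2d(P)@E[:3,:3].T+E[:3,3]
    return np.c_[K[0,0]*P[:,0]/-P[:,2]+K[0,2],K[1,1]*-P[:,1]/-P[:,2]+K[1,2]]
def cloud(K,E,d):
    v,u=np.mgrid[:d.shape[0],:d.shape[1]]
    P=np.stack([(u-K[0,2])/K[0,0]*d,-(v-K[1,2])/K[1,1]*d,-d],-1)
    return (P-E[:3,3])@E[:3,:3]
E
python3 - <<'E'
from h import *
p=cv2.imread("pics/top0.png");d=np.load("top0.npy")
K,E=cam("top");P=cloud(K,E,d)
print("cam",-E[:3,:3].T@E[:3,3])
for n,(u,v) in dict(t3=(130,207),t2=(362,206),lm=(208,214),sm=(213,128),lw=(256,221),sw=(254,171),g=(257,130),bat=(298,133),br=(299,218),g1=(290,177),g2=(299,250),table=(230,300)).items():
    print(n,P[v,u].round(3),ray(K,E,(u,v),0.01).round(3), P[v-12:v+12,u-12:u+12,2].max().round(3))
c=p[90:270,90:410];cv2.imwrite("pics/c0.png",cv2.resize(c,None,fx=2.5,fy=2.5,interpolation=cv2.INTER_CUBIC)[:, :800])
E
```

```text
cam [0.39173415 0.0111968  1.20466675]
t3 [0.468 0.339 0.01 ] [[0.468 0.339 0.01 ]] 1.205
t2 [ 0.485 -0.302  0.005] [[ 0.484 -0.301  0.01 ]] 1.205
lm [0.452 0.121 0.039] [[0.453 0.124 0.01 ]] 1.205
sm [0.688 0.115 0.037] [[0.695 0.117 0.01 ]] 1.205
lw [ 0.435 -0.008  0.059] [[ 0.437 -0.009  0.01 ]] 0.062
sw [ 0.568 -0.     0.057] [[ 0.575 -0.001  0.01 ]] 1.205
g [ 0.686 -0.006  0.035] [[ 0.692 -0.007  0.01 ]] 1.205
bat [ 0.683 -0.121  0.022] [[ 0.686 -0.122  0.01 ]] 1.205
br [ 0.448 -0.128  0.006] [[ 0.447 -0.127  0.01 ]] 1.205
g1 [ 0.554 -0.096  0.058] [[ 0.561 -0.101  0.01 ]] 1.205
g2 [ 0.361 -0.123  0.055] [[ 0.36  -0.128  0.01 ]] 0.061
table [ 0.22   0.057 -0.002] [[0.222 0.057 0.01 ]] 1.205
```

View pics/c0.png

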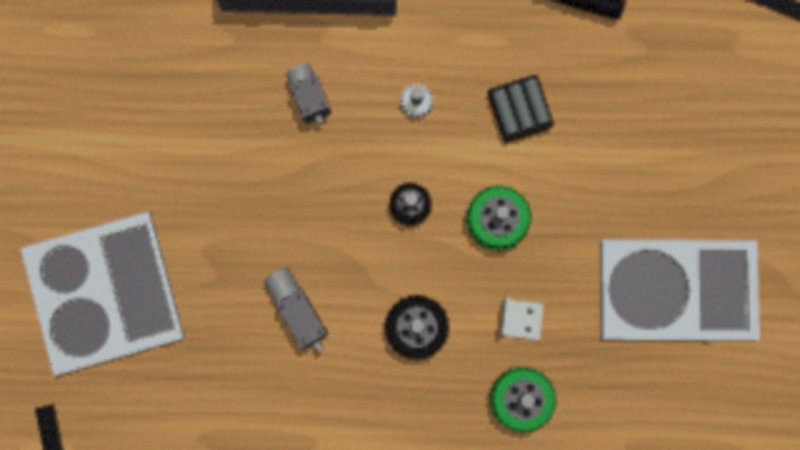

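```bash
cat > meas.py <<'E'
from h import *
p=cv2.imread("pics/top0.png");d=np.load("top0.npy")
K,E=cam("top");P=cloud(K,E,d)
hsv=cv2.cvtColor(p,cv2.COLOR_BGR2HSV)
low=(hsv[...,1]<70).astype(np.uint8)
def rect(m,win,z):
    u0,u1,v0,v1=win;mm=np.zeros_like(m);mm[v0:v1,u0:u1]=m[v0:v1,u0:u1]
    cs,_=cv2.findContours(mm,cv2.RETR_EXTERNAL,cv2.CHAIN_APPROX_NONE)
    c=max(cs,key=cv2.contourArea)[:,0]
    w=ray(K,E,c,z)[:,:2].astype(np.float32)
    (cx,cy),(a,b),ang=cv2.minAreaRect(w*1000)
    return (round(cx,1),round(cy,1)),(round(a,1),round(b,1)),round(ang,1)
if __name__=="__main__":
    print("t3",rect(low,(90,170,165,250),.010))
    print("t2",rect(low,(320,405,175,240),.010))
    top=((P[...,2]>.02)&(P[...,2]<.05)).astype(np.uint8)
    print("lm",rect(low,(190,226,188,240),.03)); print("sm",rect(low,(198,228,108,145),.03))
    print("lm",rect(top,(190,226,188,240),.03)); print("sm",rect(top,(198,228,108,145),.03))
    for n,(u,v),h in (("lw",(256,221),.058),("sw",(254,171),.052),("g",(257,130),.044)):
        q=P[v-15:v+15,u-15:u+15].reshape(-1,3);m=(q[:,2]>h-.015)&(q[:,2]<.1)
        print(n,m.sum(),np.median(q[m],0).round(4))
E
python3 meas.py
```

```text
t3 ((468.3, 337.9), (148.3, 148.3), 17.5)
t2 ((486.0, -299.6), (108.1, 175.6), 1.2)
lm ((451.3, 121.0), (97.4, 31.9), 32.5)
sm ((692.4, 115.9), (68.0, 31.8), 23.0)
lm ((450.7, 120.3), (98.3, 32.3), 32.5)
sm ((691.4, 114.9), (68.4, 31.9), 24.4)
lw 22 [ 0.4375 -0.0106  0.0579]
sw 26 [ 0.5729 -0.      0.0513]
g 26 [ 0.6907 -0.0058  0.0426]
```

Emit:
play_rows(targets=[[0, 0, 0.084, 0.02, -0.0466, -0.0034, 0.6], [0, 0, 0.084, 0.02, -0.0466, -0.0034, 0.6], [0, 0, 0.084, 0.02, -0.0466, -0.0034, 0.6], [0, 0, 0.084, 0.02, -0.0466, -0.0034, 0.6], [0, 0, 0.084, 0.02, -0.0466, -0.0034, 0.6], [0, 0, 0.084, 0.02, -0.0466, -0.0034, 0.6], [0, 0, 0.084, 0.02, -0.0466, -0.0034, 0.6], [0, 0, 0.084, 0.02, -0.0466, -0.0034, 0.6], [0, 0, 0.084, 0.02, -0.0466, -0.0034, 0.6], [0, 0, 0.084, 0.02, -0.0466, -0.0034, 0.6], [0, 0, 0.084, 0.02, -0.0466, -0.0034, 0.6], [0, 0, 0, 0, 0, 0, 0.6]], grip_force=25)

```text
t: 1.6
eef_pos: [0.4542, 0.1022, 0.1937]
ee_rot: [3.136, 0.002, 0.605]
force: [0.2, 1.1, -0.6]
width: 0.0524
```

```bash
cat >> h.py <<'E'
def shot(tag):
    s=get_state();p,d=grab_frame("wrist");cv2.imwrite(f"pics/{tag}.png",p);np.save(f"{tag}.npy",d)
    np.savez(f"{tag}_s.npz",eef_pos=s["eef_pos"],ee_rot=s["ee_rot"])
    return s,p,d
def brect(mask,P,lo=.02,hi=.06):
    # largest blob -> min area rect of its 3D points (mm)
    m=(mask>0).astype(np.uint8);n,l,st,_=cv2.connectedComponentsWithStats(m)
    return n,l,st
E
python3 - <<'E'
from h import *
s,p,d=shot("w1");K,E=cam("wrist",s);P=cloud(K,E,d)
print(s["eef_pos"].round(4),s["ee_rot"].round(4))
m=((P[...,2]>.028)&(P[...,2]<.05)&(d>0)).astype(np.uint8)
n,l,st,c=cv2.connectedComponentsWithStats(m)
for i in range(1,n):
    if st[i,4]>150:
        q=P[l==i];r=cv2.minAreaRect((q[:,:2]*1000).astype(np.float32));print(st[i],np.round(r[0],1),np.round(r[1],1),round(r[2],1),np.percentile(q[:,2],[5,50,95]).round(4))
E
```

```text
[0.4542 0.1022 0.1937] [3.1355e+00 1.8000e-03 6.0500e-01]
[ 223  116   35   91 2786] [458.4 124.2] [85.9 31.8] 33.1 [0.0302 0.0377 0.0393]
[411 126  19  17 177] [574.5   4.9] [13.7  6.7] 26.0 [0.0294 0.0394 0.0486]
[472 190  27  25 266] [ 564.5 -101.3] [18.  26.7] 10.2 [0.0282 0.0384 0.0486]
```

View pics/w1.png

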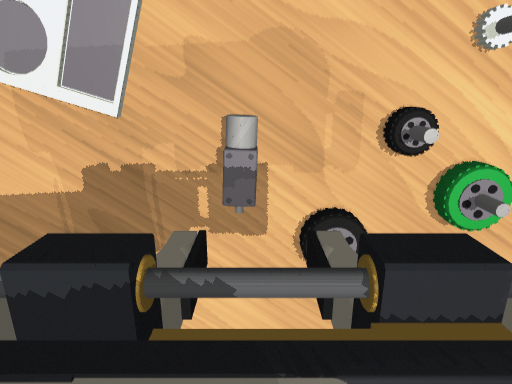

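Wrist view: the long motor is at (240,160), with its can pointing up the image. Its depth rectangle gives the origin at about (0.4525, 0.121) and yaw 0.576. Top and wrist agree to 2 mm.

Emit:
play_rows(targets=[[0, 0, -0.028, -0.0017, 0.0188, -0.02, 0.6], [0, 0, 0, 0, 0, -0.04, 0.6], [0, 0, 0, 0, 0, -0.04, 0.6], [0, 0, 0, 0, 0, -0.03, 0.6], [0, 0, 0, 0, 0, 0, 0.6]])

```text
t: 2.28
eef_pos: [0.4517, 0.1274, 0.0619]
ee_rot: [3.136, -0.003, 0.576]
force: [-0.2, -0.5, 0.0]
width: 0.0525
```

Emit:
play_rows(targets=[[0.003, 0.003, 0, 0.001, -0.0062, -0.01, 0.6], [0, 0, 0, 0, 0, -0.015, 0.6], [0, 0, 0, 0, 0, -0.01, 0.6], [0, 0, 0, 0, 0, 0, 0.6]])

```text
t: 2.78
eef_pos: [0.4549, 0.1235, 0.0289]
ee_rot: [3.141, -0.008, 0.578]
force: [-0.2, -0.3, 1.1]
width: 0.0526
```

Emit:
play_rows(targets=[[0, 0, 0, -0.001, -0.001, -0.003, 0.6], [0, 0, 0, 0, 0, 0, 0.3], [0, 0, 0, 0, 0, 0, 0.3], [0, 0, 0, 0, 0, 0, 0.2], [0, 0, 0, 0, 0, 0, 0.2], [0, 0, 0, 0, 0, 0, 0.2]])

```text
t: 3.52
eef_pos: [0.4545, 0.1228, 0.0272]
ee_rot: [3.141, -0.01, 0.578]
force: [0.7, 0.7, -1.7]
width: 0.0318
```

```bash
python3 - <<'E'
from meas import *
V=hsv[...,2]
g=((hsv[...,1]<70)&(V<160)).astype(np.uint8)
print(V[207,145],V[207,105],V[180,130])
for nm,(u0,u1,v0,v1) in dict(t3=(98,164,170,243),t2=(328,397,182,230)).items():
    m=np.zeros_like(g);m[v0:v1,u0:u1]=g[v0:v1,u0:u1]
    n,l,st,c=cv2.connectedComponentsWithStats(m)
    for i in range(1,n):
        if st[i,4]>200:
            cn,_=cv2.findContours((l==i).astype(np.uint8),cv2.RETR_EXTERNAL,cv2.CHAIN_APPROX_NONE)
            w=ray(K,E,cn[0][:,0],.003)[:,:2]*1000
            r=cv2.minAreaRect(w.astype(np.float32))
            print(nm,st[i],ray(K,E,c[i],.003).round(4),np.round(r[1],1),round(r[2],1))
E
```

```text
105 191 173
t3 [130 179  30  48 901] [[0.4808 0.3014 0.003 ]] [123.5  56. ] 17.5
t3 [106 188  20  20 313] [[0.4944 0.3829 0.003 ]] [53.3 52.6] 2.9
t3 [110 209  24  24 470] [[0.4303 0.3626 0.003 ]] [63.4 63.9] 1.2
t2 [333 189  33  33 841] [[ 0.4858 -0.2671  0.003 ]] [89.3 89.2] 0.2
t2 [369 190  21  32 646] [[ 0.4875 -0.3509  0.003 ]] [86.4 56.3] 1.2
```

Emit:
play_rows(targets=[[0, 0, 0, 0, 0, 0.02, 0.2], [0, 0, 0, 0, 0, 0.04, 0.2], [0, 0, 0, 0, 0, 0.04, 0.2], [0, 0, 0, 0, 0, 0.02, 0.2]])

```text
t: 4.03
eef_pos: [0.4522, 0.1212, 0.1483]
ee_rot: [3.141, -0.004, 0.578]
force: [0.7, 0.6, -2.2]
width: 0.0319
```

Emit:
play_rows(targets=[[0, 0, -0.068, 0.0075, 0.03, 0, 0.2], [0, 0, -0.068, 0.0075, 0.045, 0, 0.2], [0, 0, -0.068, 0.0075, 0.045, 0, 0.2], [0, 0, -0.068, 0.0075, 0.04, 0, 0.2], [0, 0, 0, 0, 0.008, 0, 0.2], [0, 0, 0, 0, 0, 0, 0.2]])

```text
t: 4.78
eef_pos: [0.482, 0.2936, 0.1496]
ee_rot: [-3.141, -0.006, 0.295]
force: [-1.0, -0.8, -1.6]
width: 0.0318
```

```bash
python3 - <<'E'
from h import *
s,p,d=shot("w2");print(s["eef_pos"].round(4),s["ee_rot"].round(4))
E
```

```text
[0.482  0.2936 0.1496] [-3.1415 -0.0059  0.2955]
```

View pics/w2.png

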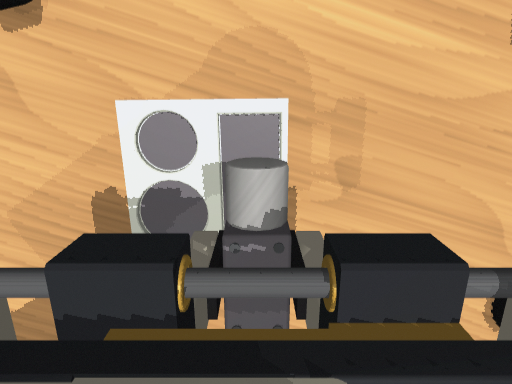

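```bash
python3 - <<'E'
from h import *
s=dict(np.load("w2_s.npz"));K,E=cam("wrist",s)
print(ray(K,E,[(167,141)],.003).round(4), ray(K,E,[(117,100),(288,98)],.01).round(4),ray(K,E,[(219,114),(281,114)],.01).round(4))
ex=np.array([np.cos(.305),np.sin(.305)]);ey=np.array([-ex[1],ex[0]]);c=np.array([.4688,.3395])
for q in ((37,33),(73,73),(73,-73),(61,-13),(61,-67)): print(q,(c+ex*q[0]/1e3+ey*q[1]/1e3).round(4))
E
```

```text
[[0.4954 0.3824 0.003 ]] [[0.5182 0.4287 0.01  ]
 [0.5617 0.2914 0.01  ]] [[0.5321 0.3435 0.01  ]
 [0.5475 0.293  0.01  ]]
(37, 33) [0.4942 0.3821]
(73, 73) [0.5165 0.4311]
(73, -73) [0.5604 0.2918]
(61, -13) [0.5309 0.3454]
(61, -67) [0.5471 0.2939]
```

The wrist view of tray_three agrees with the top-camera fit to 2 mm. Lowering the long motor into its pocket.

Emit:
play_rows(targets=[[0, 0.005, 0.01, 0.001, 0.008, -0.02, 0.2], [0, 0, 0, 0, 0, -0.03, 0.2], [0, 0, 0, 0, 0, -0.03, 0.2], [0, 0, 0, 0, 0, -0.01, 0.2], [0, 0, 0, 0, 0, 0, 0.2]])

```text
t: 5.45
eef_pos: [0.4823, 0.2979, 0.0548]
ee_rot: [-3.14, 0.001, 0.304]
force: [0.9, 1.0, -1.0]
width: 0.032
```

Emit:
play_rows(targets=[[0, 0, 0, 0.0005, 0.004, -0.005, 0.2], [0, 0, 0, 0, 0, -0.01, 0.2], [0, 0, 0, 0, 0, -0.006, 0.2], [0, 0, 0, 0, 0, 0, 0.2]])

```text
t: 5.95
eef_pos: [0.484, 0.3033, 0.0346]
ee_rot: [-3.138, -0.003, 0.304]
force: [0.6, 0.2, -0.4]
width: 0.0317
```

Emit:
play_rows(targets=[[0, 0, 0, 0, 0, -0.003, 0.2], [0, 0, 0, 0, 0, -0.002, 0.2], [0, 0, 0, 0, 0, 0, 0.2]])

```text
t: 6.32
eef_pos: [0.4842, 0.3036, 0.0304]
ee_rot: [-3.138, -0.004, 0.305]
force: [0.0, 0.5, -1.7]
width: 0.0317
```

Emit:
play_rows(targets=[[0, 0, 0, 0, 0, -0.001, 0.2], [0, 0, 0, 0, 0, 0, 0.52], [0, 0, 0, 0, 0, 0, 0.52], [0, 0, 0, 0, 0, 0, 0.52], [0, 0, 0, 0, 0, 0.02, 0.52], [0, 0, 0, 0, 0, 0.04, 0.52], [0, 0, 0, 0, 0, 0.04, 0.52], [0, 0, 0, 0, 0, 0.02, 0.52]])

```text
t: 7.32
eef_pos: [0.4836, 0.3026, 0.1514]
ee_rot: [-3.14, -0.001, 0.305]
force: [0.1, 0.8, -0.9]
width: 0.0454
```

Emit:
play_rows(targets=[[0, 0, 0.02, 0.025, -0.023, 0.01, 0.6], [0, 0, 0.02, 0.034, -0.031, 0.01, 0.6], [0, 0, 0.02, 0.034, -0.031, 0.01, 0.6], [0, 0, 0.02, 0.034, -0.031, 0.01, 0.6], [0, 0, 0.02, 0.034, -0.031, 0, 0.6], [0, 0, 0, 0.028, -0.027, 0, 0.6], [0, 0, 0, 0.01, -0.01, 0, 0.6], [0, 0, 0, 0, 0, 0, 0.6]])

```text
t: 8.32
eef_pos: [0.6887, 0.1135, 0.1943]
ee_rot: [-3.138, -0.005, 0.411]
force: [0.7, 0.2, 0.9]
width: 0.0521
```

```bash
cat > mm.py <<'E'
from h import *
import sys
s,p,d=shot(sys.argv[1]);K,E=cam("wrist",s);P=cloud(K,E,d)
print(s["eef_pos"].round(4),s["ee_rot"].round(4))
m=((P[...,2]>.028)&(P[...,2]<.05)&(d>0)).astype(np.uint8)
n,l,st,c=cv2.connectedComponentsWithStats(m)
for i in range(1,n):
    if st[i,4]>150:
        q=P[l==i];r=cv2.minAreaRect((q[:,:2]*1000).astype(np.float32));print(st[i],np.round(r[0],1),np.round(r[1],1),round(r[2],1),np.percentile(q[:,2],[5,50,95]).round(4))
E
python3 mm.py w3
python3 - <<'E'
from h import *
p,d=grab_frame("top");cv2.imwrite("pics/top1.png",p);np.save("top1.npy",d)
c=p[90:270,90:410];cv2.imwrite("pics/c1.png",cv2.resize(c,None,fx=2.5,fy=2.5,interpolation=cv2.INTER_CUBIC)[:, :800])
E
```

```text
[0.6887 0.1135 0.1943] [-3.1377 -0.0049  0.4108]
[266   0  24  45 319] [819.8 153.6] [38.2  5. ] 0.0 [0.0424 0.0475 0.0488]
[333   0  46  78 844] [834.   88.7] [66.1  5.6] 0.1 [0.031  0.0469 0.0487]
[ 396    0   66  108 1157] [848.8  26.1] [95.2  1.9] 0.3 [0.0293 0.0393 0.0488]
[192  16 211 100 750] [794.9 121.2] [  0.6 196.8] 0.0 [0.029  0.0396 0.0489]
[ 241  137   34   62 1874] [698.4 118.5] [57.9 31.3] 24.4 [0.0304 0.0378 0.0393]
[360 212  19  19 248] [694.9  -3.3] [13.6 13.4] 83.1 [0.0302 0.0435 0.045 ]
[  2 238  29  24 396] [517.2 314. ] [24.8 27.3] 20.8 [0.029  0.0357 0.038 ]
[305 303  15  19 173] [579.4   3.2] [ 7.5 14. ] 35.7 [0.0291 0.0391 0.049 ]
```

View pics/w3.png

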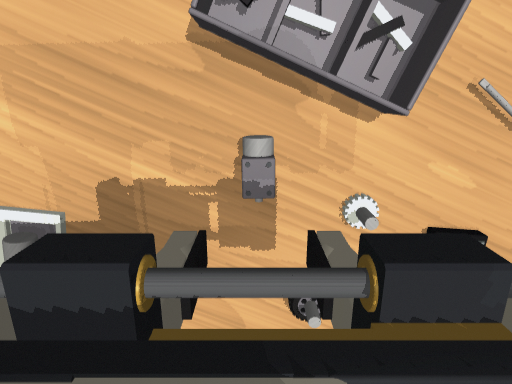

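View pics/c1.png

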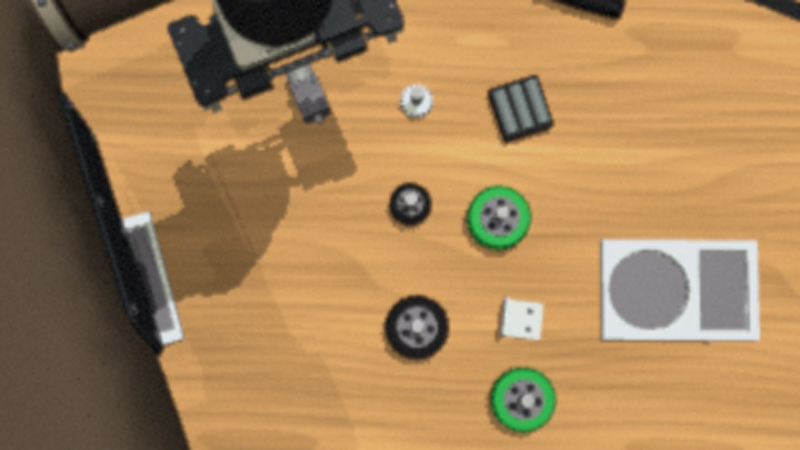

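Emit:
play_rows(targets=[[0, 0.003, 0.015, 0.004, 0.002, -0.02, 0.6], [0, 0, 0, 0, 0, -0.04, 0.6], [0, 0, 0, 0, 0, -0.04, 0.6], [0, 0, 0, 0, 0, -0.025, 0.6], [0, 0, 0, 0, 0, -0.005, 0.6], [0, 0, 0, 0, 0, 0, 0.6]])

```text
t: 9.18
eef_pos: [0.6883, 0.1226, 0.0594]
ee_rot: [-3.135, -0.002, 0.437]
force: [0.3, 0.7, 0.1]
width: 0.0526
```

Emit:
play_rows(targets=[[0.003, 0.003, -0.008, 0.005, -0.0065, -0.006, 0.6], [0, 0, 0, 0, 0, -0.012, 0.6], [0, 0, 0, 0, 0, -0.01, 0.6], [0, 0, 0, 0, 0, 0, 0.6]])

```text
t: 9.68
eef_pos: [0.6949, 0.1162, 0.0321]
ee_rot: [-3.131, -0.005, 0.429]
force: [0.7, -0.2, -0.0]
width: 0.0525
```

Emit:
play_rows(targets=[[-0.01, 0.004, -0.003, -0.001, 0, -0.005, 0.6], [0, 0, 0, 0, 0, 0, 0.3], [0, 0, 0, 0, 0, 0, 0.2], [0, 0, 0, 0, 0, 0, 0.2], [0, 0, 0, 0, 0, 0, 0.2], [0, 0, 0, 0, 0, 0, 0.2]])

```text
t: 10.42
eef_pos: [0.6941, 0.1165, 0.0274]
ee_rot: [-3.139, 0.002, 0.426]
force: [-0.4, 0.0, -1.4]
width: 0.0317
```

Emit:
play_rows(targets=[[0, 0, 0, 0, 0, 0.03, 0.2], [0, 0, 0, 0, 0, 0.05, 0.2], [0, 0, -0.035, -0.015, -0.034, 0.04, 0.2], [0, 0, -0.035, -0.02, -0.045, 0, 0.2], [0, 0, -0.035, -0.02, -0.045, 0, 0.2], [0, 0, -0.035, -0.02, -0.045, 0, 0.2], [0, 0, -0.035, -0.02, -0.045, 0, 0.2], [0, 0, -0.035, -0.02, -0.045, 0, 0.2], [0, 0, -0.035, -0.02, -0.045, 0, 0.2], [0, 0, -0.035, -0.02, -0.045, 0, 0.2], [0, 0, -0.035, -0.02, -0.045, 0, 0.2], [0, 0, 0, 0, 0, 0, 0.2]])

```text
t: 11.92
eef_pos: [0.5116, -0.2884, 0.1521]
ee_rot: [-3.14, -0.001, 0.102]
force: [0.1, 0.2, -0.7]
width: 0.0317
```

Emit:
play_rows(targets=[[0, 0, -0.04, -0.012, -0.028, 0, 0.2], [0, 0, -0.04, -0.012, -0.028, 0, 0.2], [0, 0, 0, 0, -0.003, 0, 0.2], [0, 0, 0, 0, 0, 0, 0.2]])

```text
t: 12.42
eef_pos: [0.4877, -0.348, 0.1525]
ee_rot: [-3.14, -0.002, 0.021]
force: [0.7, -0.0, -1.4]
width: 0.0317
```

```bash
python3 - <<'E'
from h import *
s,p,d=shot("w4");print(s["eef_pos"].round(4),s["ee_rot"].round(4))
E
```

```text
[ 0.4877 -0.348   0.1525] [-3.1402e+00 -2.0000e-03  2.0800e-02]
```

View pics/w4.png

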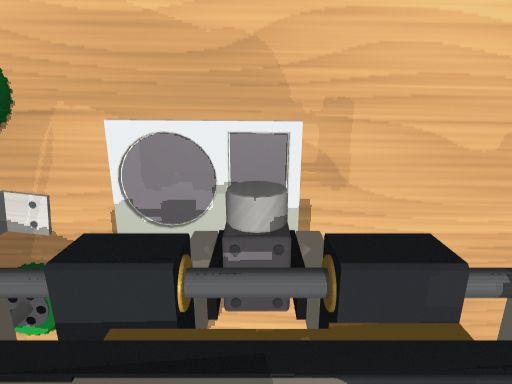

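```bash
python3 - <<'E'
from h import *
s=dict(np.load("w4_s.npz"));K,E=cam("wrist",s)
print(ray(K,E,[(167.5,179)],.0065).round(4), ray(K,E,[(105,121),(302,121)],.01).round(4),ray(K,E,[(228,133),(290,133)],.01).round(4))
t=.02;ex=np.array([np.cos(t),np.sin(t)]);ey=np.array([-ex[1],ex[0]]);c=np.array([.4863,-.302])
for q in ((0,35),(55,86),(55,-86),(45,-21),(45,-75)): print(q,(c+ex*q[0]/1e3+ey*q[1]/1e3).round(4))
E
```

```text
[[ 0.4889 -0.2646  0.0065]] [[ 0.5404 -0.2143  0.01  ]
 [ 0.5441 -0.3848  0.01  ]] [[ 0.5324 -0.3207  0.01  ]
 [ 0.5336 -0.3749  0.01  ]]
(0, 35) [ 0.4856 -0.267 ]
(55, 86) [ 0.5396 -0.2149]
(55, -86) [ 0.543  -0.3869]
(45, -21) [ 0.5317 -0.3221]
(45, -75) [ 0.5328 -0.3761]
```

Tray_two agrees to 2 mm too. Lowering the short motor.

Emit:
play_rows(targets=[[0, 0, 0, 0, -0.001, -0.02, 0.2], [0, 0, 0, 0, 0, -0.035, 0.2], [0, 0, 0, 0, 0, -0.03, 0.2], [0, 0, 0, 0, 0, -0.01, 0.2], [0, 0, 0, 0, 0, 0, 0.2]])

```text
t: 13.1
eef_pos: [0.4913, -0.3451, 0.0571]
ee_rot: [-3.142, -0.006, 0.028]
force: [0.2, 0.0, -0.1]
width: 0.0316
```

Emit:
play_rows(targets=[[0, 0.005, -0.006, -0.003, -0.004, -0.006, 0.2], [0, 0, 0, 0, 0, -0.01, 0.2], [0, 0, 0, 0, 0, -0.007, 0.2], [0, 0, 0, 0, 0, 0, 0.2]])

```text
t: 13.6
eef_pos: [0.4898, -0.3498, 0.0353]
ee_rot: [3.14, -0.004, 0.023]
force: [-0.4, 0.9, -0.5]
width: 0.032
```

Emit:
play_rows(targets=[[0, 0.003, 0, -0.002, 0.001, -0.003, 0.2], [0, 0, 0, 0, 0, -0.002, 0.2], [0, 0, 0, 0, 0, 0, 0.2], [0, 0, 0, 0, 0, 0, 0.52], [0, 0, 0, 0, 0, 0, 0.52], [0, 0, 0, 0, 0, 0, 0.52], [0, 0, 0, 0, 0, 0, 0.52]])

```text
t: 14.48
eef_pos: [0.4884, -0.3491, 0.031]
ee_rot: [3.139, -0.003, 0.023]
force: [-0.6, 0.1, 0.1]
width: 0.045
```

Emit:
play_rows(targets=[[0, 0, 0, 0, 0, 0.03, 0.52], [0, 0, 0, 0, 0, 0.05, 0.52], [0, 0, 0, 0, 0, 0.04, 0.52], [0, 0, 0, -0.005, 0.03, 0.02, 0.5], [0, 0, 0, -0.007, 0.045, 0, 0.5], [0, 0, 0, -0.007, 0.045, 0, 0.5], [0, 0, 0, -0.007, 0.045, 0, 0.5], [0, 0, 0, -0.007, 0.045, 0, 0.5], [0, 0, 0, -0.007, 0.045, 0, 0.5], [0, 0, 0, -0.007, 0.045, 0, 0.5], [0, 0, 0, -0.004, 0.02, 0, 0.5], [0, 0, 0, 0, 0, 0, 0.5]])

```text
t: 15.98
eef_pos: [0.4344, -0.0201, 0.1765]
ee_rot: [3.141, -0.007, 0.022]
force: [-0.5, -0.0, -0.7]
width: 0.0441
```

```bash
cat > ax.py <<'E'
from h import *
import sys
tag,lo,hi=sys.argv[1],float(sys.argv[2]),float(sys.argv[3])
s,p,d=shot(tag);K,E=cam("wrist",s);P=cloud(K,E,d)
print(s["eef_pos"].round(4),s["ee_rot"].round(4))
m=((P[...,2]>lo)&(P[...,2]<hi)&(d>0)).astype(np.uint8)
n,l,st,c=cv2.connectedComponentsWithStats(m)
for i in range(1,n):
    if st[i,4]>40:
        q=P[l==i];r=cv2.minAreaRect((q[:,:2]*1000).astype(np.float32));print(st[i],np.round(r[0],1),np.round(r[1],1),q[:,2].max().round(4))
E
python3 ax.py w5 .045 .065
```

```text
[ 0.4344 -0.0201  0.1765] [ 3.141  -0.007   0.0219]
[225   0  19  17 271] [574.2   0.8] [10.1 13.4] 0.0542
[352  16  24  24 403] [562.4 -96.9] [13.4 13.9] 0.06
[237 174  16  19 250] [439.9  -8.7] [13.2 12.9] 0.0599
```

View pics/w5.png

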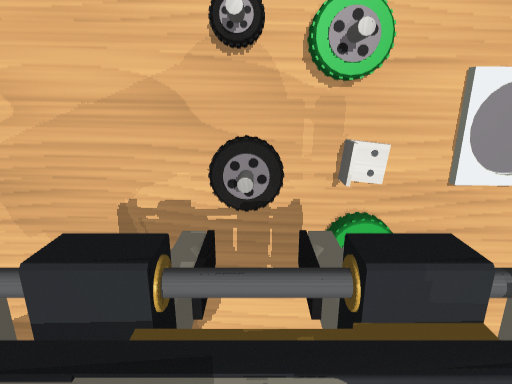

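Black large wheel: its axle is at pixel (245,184), world (0.439,-0.010), top at about 0.058. Descending.

Emit:
play_rows(targets=[[0, 0.006, 0, 0.004, 0.01, -0.01, 0.5], [0, 0, 0, 0, 0, -0.035, 0.5], [0, 0, 0, 0, 0, -0.035, 0.5], [0, 0, 0, 0, 0, -0.015, 0.5], [0, 0, 0, 0, 0, 0, 0.5]])

```text
t: 16.65
eef_pos: [0.4399, -0.0122, 0.0765]
ee_rot: [3.141, 0.001, 0.015]
force: [0.2, -0.1, 0.6]
width: 0.0436
```

Emit:
play_rows(targets=[[0, 0, 0, -0.001, 0.002, -0.01, 0.5], [0, 0, 0, 0, 0, -0.015, 0.5], [0, 0, 0, 0, 0, -0.008, 0.5], [0, 0, 0, 0, 0, 0, 0.5]])

```text
t: 17.15
eef_pos: [0.4404, -0.0101, 0.0429]
ee_rot: [3.142, -0.002, 0.014]
force: [-0.4, 0.3, -0.1]
width: 0.0439
```

Emit:
play_rows(targets=[[0, 0, 0, -0.001, 0, -0.002, 0.3], [0, 0, 0, 0, 0, 0, 0.1], [0, 0, 0, 0, 0, 0, 0.08], [0, 0, 0, 0, 0, 0, 0.05], [0, 0, 0, 0, 0, 0, 0.05], [0, 0, 0, 0, 0, 0, 0.05]])

```text
t: 17.9
eef_pos: [0.4401, -0.0097, 0.0421]
ee_rot: [-3.141, -0.004, 0.014]
force: [0.7, -0.2, -1.0]
width: 0.0134
```

Emit:
play_rows(targets=[[0, 0, 0, 0, 0, 0.03, 0.05], [0, 0, 0, 0, 0, 0.045, 0.05], [0, 0, 0, 0, 0, 0.03, 0.05], [0, 0, 0, 0.005, -0.025, 0, 0.05], [0, 0, 0, 0.0075, -0.04, 0, 0.05], [0, 0, 0, 0.0075, -0.04, 0, 0.05], [0, 0, 0, 0.0075, -0.04, 0, 0.05], [0, 0, 0, 0.0075, -0.04, 0, 0.05], [0, 0, 0, 0.0075, -0.04, 0, 0.05], [0, 0, 0, 0.004, -0.025, 0, 0.05], [0, 0, 0, 0, 0, 0, 0.05]])

```text
t: 19.27
eef_pos: [0.4863, -0.2677, 0.15]
ee_rot: [-3.14, -0.004, 0.016]
force: [-0.9, 2.0, -1.0]
width: 0.0132
```

Emit:
play_rows(targets=[[0, 0.004, 0, 0, 0, -0.015, 0.05], [0, 0, 0, 0, 0, -0.03, 0.05], [0, 0, 0, 0, 0, -0.025, 0.05], [0, 0, 0, 0, 0, -0.01, 0.05], [0, 0, 0, 0, 0, 0, 0.05]])

```text
t: 19.9
eef_pos: [0.4846, -0.2642, 0.0652]
ee_rot: [-3.139, 0.003, 0.018]
force: [-0.3, -0.0, -0.0]
width: 0.0136
```

```bash
python3 - <<'E'
from h import *
s,p,d=shot("w6");print(s["eef_pos"].round(4),s["ee_rot"].round(4))
E
```

```text
[ 0.4846 -0.2642  0.0652] [-3.1392e+00  2.8000e-03  1.8500e-02]
```

View pics/w6.png

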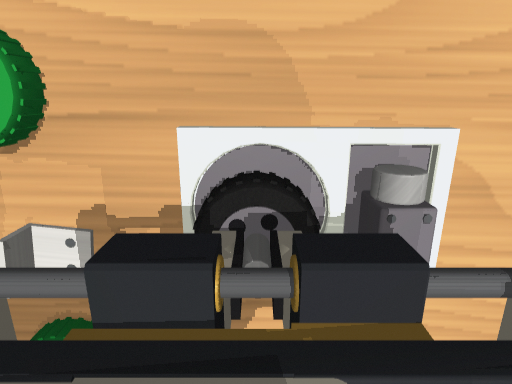

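Emit:
play_rows(targets=[[0, 0, 0, 0.002, -0.002, -0.008, 0.05], [0, 0, 0, 0, 0, -0.007, 0.05], [0, 0, 0, 0, 0, -0.003, 0.05], [0, 0, 0, 0, 0, 0, 0.05]])

```text
t: 20.45
eef_pos: [0.4885, -0.2666, 0.0484]
ee_rot: [-3.14, -0.002, 0.019]
force: [-0.2, 0.7, -1.2]
width: 0.013
```

Emit:
play_rows(targets=[[0, 0, 0, -0.001, 0, -0.002, 0.05], [0, 0, 0, 0, 0, -0.001, 0.05], [0, 0, 0, 0, 0, 0, 0.05]])

```text
t: 20.82
eef_pos: [0.4876, -0.2668, 0.0456]
ee_rot: [-3.14, -0.002, 0.019]
force: [0.2, -0.3, -1.3]
width: 0.0136
```

Emit:
play_rows(targets=[[0, 0, 0, 0, 0, 0, 0.4], [0, 0, 0, 0, 0, 0, 0.4], [0, 0, 0, 0, 0, 0, 0.4], [0, 0, 0, 0, 0, 0.03, 0.4], [0, 0, 0, 0, 0, 0.05, 0.4], [0, 0, 0, 0, 0, 0.04, 0.4], [0, 0, 0, 0.008, 0.025, 0.01, 0.5], [0, 0, 0, 0.014, 0.042, 0, 0.5], [0, 0, 0, 0.014, 0.042, 0, 0.5], [0, 0, 0, 0.014, 0.042, 0, 0.5], [0, 0, 0, 0.014, 0.042, 0, 0.5], [0, 0, 0, 0.014, 0.042, 0, 0.5]])

```text
t: 22.32
eef_pos: [0.5663, -0.0272, 0.1818]
ee_rot: [-3.14, -0.006, 0.014]
force: [0.7, 0.1, -0.1]
width: 0.0439
```

Emit:
play_rows(targets=[[0, 0, 0, 0.005, 0.017, 0, 0.5], [0, 0, 0, 0, 0, 0, 0.5]])

```text
t: 22.58
eef_pos: [0.572, -0.0072, 0.1817]
ee_rot: [-3.14, -0.006, 0.017]
force: [-0.7, -0.7, 0.5]
width: 0.0439
```

```bash
python3 ax.py w7 .04 .065
```

```text
[ 0.572  -0.0072  0.1817] [-3.1402 -0.0056  0.0172]
[249  27  17  20 267] [694.4  -4.1] [13.6 12.8] 0.0465
[241 172  16  19 226] [576.5   1.2] [13.6 13.1] 0.0537
[349 188  21  21 305] [562.9 -96.8] [13.7 13.2] 0.06
```

View pics/w7.png

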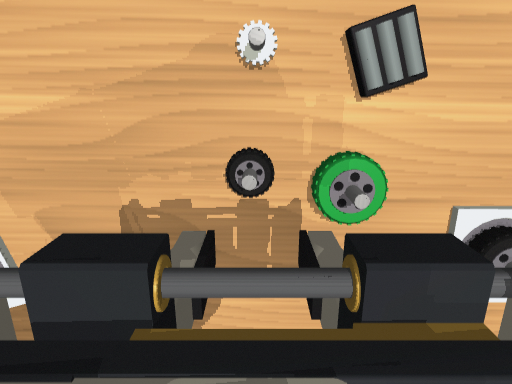

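Emit:
play_rows(targets=[[0, 0.005, 0, 0.003, 0.008, -0.015, 0.5], [0, 0, 0, 0, 0, -0.04, 0.5], [0, 0, 0, 0, 0, -0.035, 0.5], [0, 0, 0, 0, 0, -0.015, 0.5], [0, 0, 0, 0, 0, 0, 0.5]])

```text
t: 23.25
eef_pos: [0.5736, -0.0029, 0.0718]
ee_rot: [-3.14, 0.001, 0.011]
force: [0.8, 0.7, 0.7]
width: 0.0438
```

Emit:
play_rows(targets=[[0, 0, 0, 0.001, 0.003, -0.01, 0.5], [0, 0, 0, 0, 0, -0.014, 0.5], [0, 0, 0, 0, 0, -0.008, 0.5], [0, 0, 0, 0, 0, 0, 0.5]])

```text
t: 23.75
eef_pos: [0.5764, 0.0006, 0.04]
ee_rot: [-3.139, -0.003, 0.011]
force: [0.3, -0.8, 0.0]
width: 0.0435
```

Emit:
play_rows(targets=[[0, 0, 0, -0.0015, 0, -0.003, 0.3], [0, 0, 0, 0, 0, 0, 0.1], [0, 0, 0, 0, 0, 0, 0.08], [0, 0, 0, 0, 0, 0, 0.05], [0, 0, 0, 0, 0, 0, 0.05], [0, 0, 0, 0, 0, 0, 0.05]])

```text
t: 24.5
eef_pos: [0.5754, 0.0008, 0.0379]
ee_rot: [-3.139, -0.005, 0.011]
force: [0.6, -0.2, 0.3]
width: 0.0134
```

Emit:
play_rows(targets=[[0, 0, 0, 0, 0, 0.03, 0.05], [0, 0, 0, 0, 0, 0.05, 0.05], [0, 0, 0, 0, 0, 0.035, 0.05], [0, 0, 0, -0.01, 0.025, 0, 0.05], [0, 0, 0, -0.017, 0.042, 0, 0.05], [0, 0, 0, -0.017, 0.042, 0, 0.05], [0, 0, 0, -0.017, 0.042, 0, 0.05], [0, 0, 0, -0.017, 0.042, 0, 0.05], [0, 0, 0, -0.017, 0.042, 0, 0.05], [0, 0, 0, -0.017, 0.042, 0, 0.05], [0, 0, 0, -0.017, 0.042, 0, 0.05], [0, 0, 0, 0, 0, 0, 0.05]])

```text
t: 26.0
eef_pos: [0.4405, 0.3287, 0.1572]
ee_rot: [-3.137, -0.006, 0.009]
force: [0.2, -0.5, -1.1]
width: 0.0133
```

Emit:
play_rows(targets=[[-0.004, 0.005, 0, -0.006, 0.018, 0, 0.05], [0, 0, 0, -0.004, 0.014, 0, 0.05], [0, 0, 0, 0, 0, -0.015, 0.05], [0, 0, 0, 0, 0, -0.035, 0.05], [0, 0, 0, 0, 0, -0.03, 0.05], [0, 0, 0, 0, 0, -0.01, 0.05], [0, 0, 0, 0, 0, 0, 0.05]])

```text
t: 26.88
eef_pos: [0.4303, 0.3593, 0.0624]
ee_rot: [3.141, 0.001, 0.006]
force: [-0.2, -0.1, -0.3]
width: 0.0134
```

```bash
python3 - <<'E'
from h import *
s,p,d=shot("w8");print(s["eef_pos"].round(4),s["ee_rot"].round(4))
E
```

```text
[0.4303 0.3593 0.0624] [3.1408e+00 8.0000e-04 5.8000e-03]
```

View pics/w8.png

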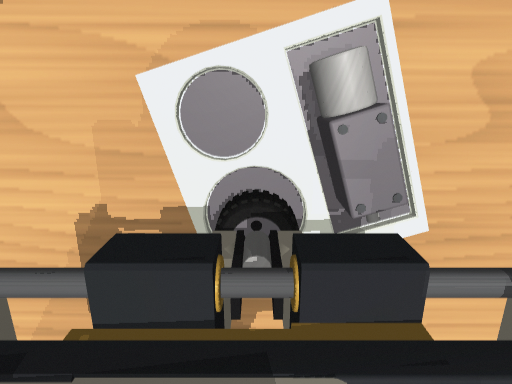

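Emit:
play_rows(targets=[[0, 0, 0, 0, 0.002, -0.008, 0.05], [0, 0, 0, 0, 0, -0.007, 0.05], [0, 0, 0, 0, 0, -0.004, 0.05], [0, 0, 0, 0, 0, 0, 0.05]])

```text
t: 27.42
eef_pos: [0.4314, 0.3629, 0.0451]
ee_rot: [-3.138, -0.002, 0.006]
force: [0.2, 0.6, 0.5]
width: 0.0135
```

Emit:
play_rows(targets=[[-0.003, 0, 0, 0, 0, -0.002, 0.05], [0, 0, 0, 0, 0, -0.0015, 0.05], [0, 0, 0, 0, 0, 0, 0.05]])

```text
t: 27.8
eef_pos: [0.4315, 0.3632, 0.0417]
ee_rot: [-3.141, -0.002, 0.006]
force: [-0.4, -0.5, -1.8]
width: 0.0133
```

Emit:
play_rows(targets=[[0, 0, 0, 0, 0, 0, 0.36], [0, 0, 0, 0, 0, 0, 0.36], [0, 0, 0, 0, 0, 0, 0.36], [0, 0, 0, 0, 0, 0.03, 0.36], [0, 0, 0, 0, 0, 0.05, 0.36], [0, 0, 0, 0, 0, 0.045, 0.36], [0, 0, 0, 0.015, -0.022, 0.01, 0.5], [0, 0, 0, 0.029, -0.041, 0, 0.5], [0, 0, 0, 0.029, -0.041, 0, 0.5], [0, 0, 0, 0.029, -0.041, 0, 0.5], [0, 0, 0, 0.029, -0.041, 0, 0.5], [0, 0, 0, 0.029, -0.041, 0, 0.5]])

```text
t: 29.3
eef_pos: [0.5943, 0.1321, 0.1834]
ee_rot: [-3.138, -0.006, 0.014]
force: [1.0, -0.9, 0.2]
width: 0.0438
```

Emit:
play_rows(targets=[[0, 0, 0, 0.029, -0.041, 0, 0.5], [0, 0, 0, 0.029, -0.041, 0, 0.5], [0, 0, 0, 0.025, -0.035, 0, 0.5], [0, 0, 0, 0.005, -0.009, 0, 0.5], [0, 0, 0, 0, 0, 0, 0.5]])

```text
t: 29.92
eef_pos: [0.6855, -0.0017, 0.1823]
ee_rot: [-3.139, -0.005, 0.009]
force: [-0.3, 0.5, 0.3]
width: 0.044
```

```bash
python3 ax.py w9 .03 .065
```

```text
[ 0.6855 -0.0017  0.1823] [-3.1387 -0.0054  0.0092]
[   0    0  233   57 4220] [814.9 118.5] [ 42.  195.1] 0.0576
[254 165  15  18 218] [694.8  -4.1] [13.5 12.7] 0.0457
```

View pics/w9.png

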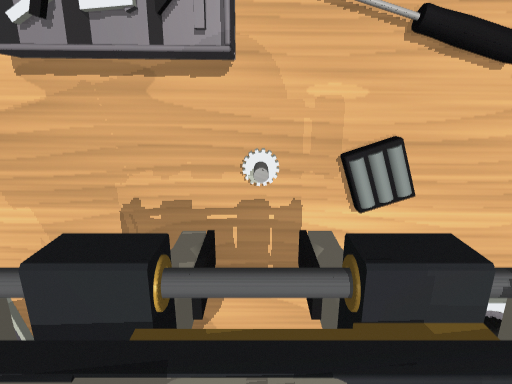

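Emit:
play_rows(targets=[[0, 0.005, 0, 0.007, -0.003, -0.015, 0.5], [0, 0, 0, 0, 0, -0.04, 0.5], [0, 0, 0, 0, 0, -0.04, 0.5], [0, 0, 0, 0, 0, -0.02, 0.5], [0, 0, 0, 0, 0, 0, 0.5]])

```text
t: 30.6
eef_pos: [0.6907, 0.0011, 0.0621]
ee_rot: [-3.138, 0.0, 0.017]
force: [-0.3, -0.1, 0.7]
width: 0.0436
```

Emit:
play_rows(targets=[[-0.003, 0, 0, 0.002, -0.005, -0.01, 0.5], [0, 0, 0, 0, 0, -0.014, 0.5], [0, 0, 0, 0, 0, -0.007, 0.5], [0, 0, 0, 0, 0, 0, 0.5]])

```text
t: 31.1
eef_pos: [0.6941, -0.0031, 0.0309]
ee_rot: [-3.14, -0.003, 0.018]
force: [0.3, 0.3, 0.8]
width: 0.044
```

Emit:
play_rows(targets=[[0, 0, 0, -0.001, -0.001, -0.002, 0.3], [0, 0, 0, 0, 0, 0, 0.1], [0, 0, 0, 0, 0, 0, 0.08], [0, 0, 0, 0, 0, 0, 0.05], [0, 0, 0, 0, 0, 0, 0.05], [0, 0, 0, 0, 0, 0, 0.05]])

```text
t: 31.85
eef_pos: [0.6939, -0.0041, 0.0304]
ee_rot: [-3.14, -0.005, 0.018]
force: [0.1, -0.6, -0.2]
width: 0.0134
```

Emit:
play_rows(targets=[[0, 0, 0, 0, 0, 0.03, 0.05], [0, 0, 0, 0, 0, 0.05, 0.05], [0, 0, 0, 0, 0, 0.04, 0.05], [0, 0, 0, -0.012, 0.023, 0, 0.05], [0, 0, 0, -0.022, 0.042, 0, 0.05], [0, 0, 0, -0.022, 0.042, 0, 0.05], [0, 0, 0, -0.022, 0.042, 0, 0.05], [0, 0, 0, -0.022, 0.042, 0, 0.05], [0, 0, 0, -0.022, 0.042, 0, 0.05], [0, 0, 0, -0.022, 0.042, 0, 0.05], [0, 0, 0, -0.022, 0.042, 0, 0.05], [0, 0, 0, -0.02, 0.035, 0, 0.05]])

```text
t: 33.35
eef_pos: [0.5015, 0.3552, 0.1547]
ee_rot: [-3.139, -0.006, 0.013]
force: [0.1, -0.4, 0.2]
width: 0.013
```

Emit:
play_rows(targets=[[0, 0, 0, 0, 0, 0, 0.05]])

```text
t: 33.48
eef_pos: [0.5002, 0.3577, 0.1548]
ee_rot: [-3.138, -0.006, 0.016]
force: [0.1, -0.2, 0.0]
width: 0.0135
```

Emit:
play_rows(targets=[[-0.003, 0.005, 0, -0.004, 0.015, 0, 0.05], [0, 0, 0, -0.002, 0.009, 0, 0.05], [0, 0, 0, 0, 0, -0.015, 0.05], [0, 0, 0, 0, 0, -0.035, 0.05], [0, 0, 0, 0, 0, -0.035, 0.05], [0, 0, 0, 0, 0, -0.01, 0.05], [0, 0, 0, 0, 0, 0, 0.05]])

```text
t: 34.35
eef_pos: [0.4949, 0.3796, 0.0548]
ee_rot: [3.141, 0.0, 0.013]
force: [0.5, 0.4, -0.7]
width: 0.0131
```

```bash
python3 - <<'E'
from h import *
s,p,d=shot("w10");print(s["eef_pos"].round(4),s["ee_rot"].round(4))
E
```

```text
[0.4949 0.3796 0.0548] [3.1409 0.     0.0126]
```

View pics/w10.png

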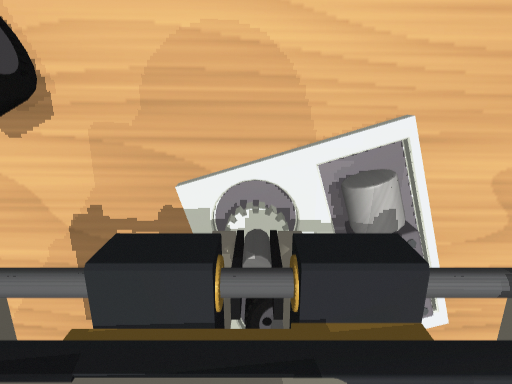

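The gear sits over the small round pocket. Lowering it in.

Emit:
play_rows(targets=[[0, 0, 0, 0, 0.002, -0.008, 0.05], [0, 0, 0, 0, 0, -0.007, 0.05], [0, 0, 0, 0, 0, -0.004, 0.05], [0, 0, 0, 0, 0, 0, 0.05]])

```text
t: 34.9
eef_pos: [0.4962, 0.3833, 0.0379]
ee_rot: [-3.138, -0.003, 0.013]
force: [0.4, -0.3, -0.3]
width: 0.0135
```

Emit:
play_rows(targets=[[-0.002, 0.002, 0, -0.001, -0.001, -0.002, 0.05], [0, 0, 0, 0, 0, -0.0015, 0.05], [0, 0, 0, 0, 0, 0, 0.05]])

```text
t: 35.28
eef_pos: [0.4952, 0.3825, 0.0346]
ee_rot: [-3.14, -0.002, 0.013]
force: [0.8, -0.1, -0.2]
width: 0.0135
```

Emit:
play_rows(targets=[[0, 0, 0, 0, 0, -0.0012, 0.05], [0, 0, 0, 0, 0, 0, 0.34], [0, 0, 0, 0, 0, 0, 0.34], [0, 0, 0, 0, 0, 0, 0.34], [0, 0, 0, 0, 0, 0.03, 0.34], [0, 0, 0, 0, 0, 0.05, 0.34], [0, 0, 0, 0, 0, 0.05, 0.34], [0, 0, 0, -0.02, 0.02, 0.03, 0.34], [0, 0, 0, -0.035, 0.035, 0.02, 0.34], [0, 0, 0, -0.035, 0.035, 0.02, 0.34], [0, 0, 0, -0.035, 0.035, 0, 0.34], [0, 0, 0, -0.035, 0.035, 0, 0.34]])

```text
t: 36.78
eef_pos: [0.332, 0.5432, 0.2412]
ee_rot: [-3.138, -0.001, 0.007]
force: [0.8, 0.5, 1.0]
width: 0.0299
```

Emit:
play_rows(targets=[[0, 0, 0, -0.035, 0.035, 0, 0.34], [0, 0, 0, -0.035, 0.035, 0, 0.34], [0, 0, 0, -0.02, 0.02, 0, 0.34], [0, 0, 0, 0, 0, 0, 0.34]])

```text
t: 37.28
eef_pos: [0.2359, 0.6376, 0.2413]
ee_rot: [-3.137, -0.001, 0.01]
force: [0.6, -0.4, -1.3]
width: 0.0297
```

```bash
python3 - <<'E'
from h import *
p,d=grab_frame("top");cv2.imwrite("pics/top2.png",p);np.save("top2.npy",d)
p2,d2=grab_frame("scene");cv2.imwrite("pics/scene2.png",p2)
c=p[90:270,90:410];cv2.imwrite("pics/c2.png",cv2.resize(c,None,fx=2.5,fy=2.5,interpolation=cv2.INTER_CUBIC)[:, :800])
cv2.imwrite("pics/s2.png",cv2.resize(p2[90:310,80:400],None,fx=2.5,fy=2.5,interpolation=cv2.INTER_CUBIC))
E
```

```text
(no output)
```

View pics/c2.png

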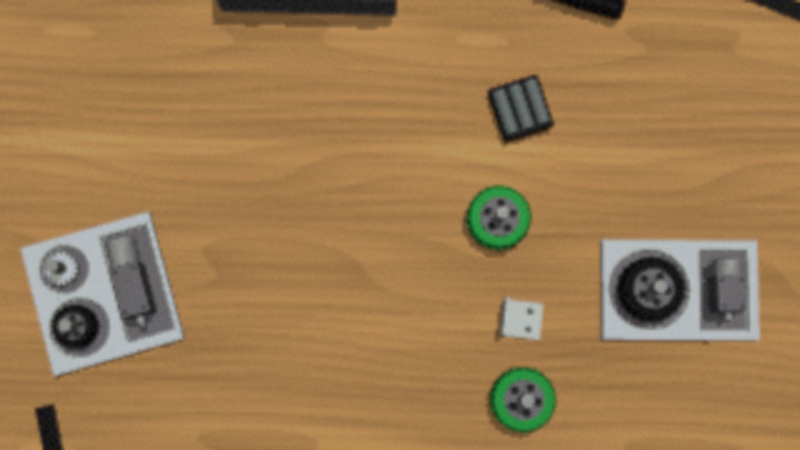

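View pics/s2.png

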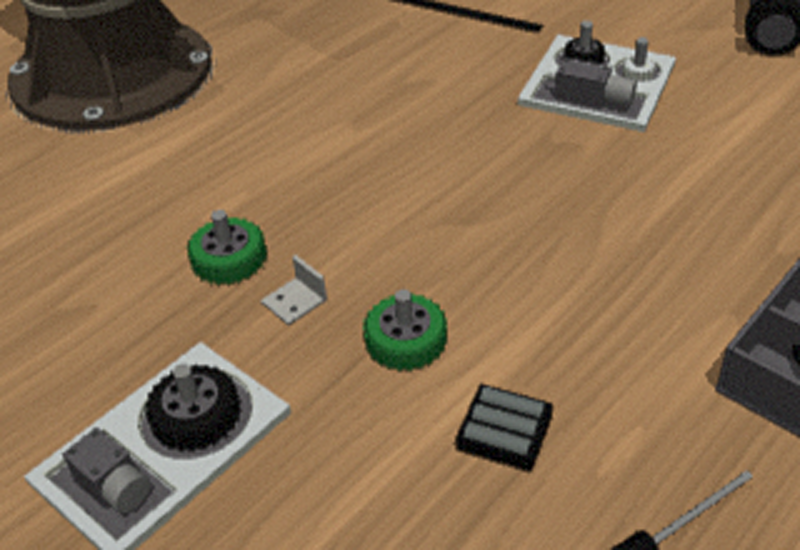

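All five parts are in their pockets: gear (62,268), small wheel (75,325), long motor (135,280), large wheel (650,288) and short motor (725,285). The battery pack, bracket and green wheels haven't moved. Now a numeric check in tray axes.

```bash
python3 - <<'E'
from h import *
d=np.load("top2.npy");K,E=cam("top");P=cloud(K,E,d)
def tr(p,c,t): 
    R=np.array([[np.cos(t),np.sin(t)],[-np.sin(t),np.cos(t)]]);return R@(p-np.array(c))
T3=((.4688,.3395),.305);T2=((.4863,-.302),.02)
def f(n,T,ctr,rad,lo,hi):
    xy=P[...,:2]-np.array(T[0]);t=T[1]
    X=xy@np.array([[np.cos(t),-np.sin(t)],[np.sin(t),np.cos(t)]])
    m=(abs(X-np.array(ctr)).max(-1)<rad)&(P[...,2]>lo)&(P[...,2]<hi)
    q=X[m]*1000;r=cv2.minAreaRect(q.astype(np.float32))
    print(n,m.sum(),np.round(r[0],1),np.round(r[1],1),round(r[2],1),"z95",np.percentile(P[m][:,2],95).round(4))
f("lw",T2,(0,.035),.03,.045,.08);f("sm",T2,(0,-.048),.045,.03,.06)
f("sw",T3,(-.03,.033),.025,.042,.08);f("g",T3,(.037,.033),.025,.033,.08);f("lm",T3,(0,-.04),.058,.03,.06)
a=cv2.imread("pics/top0.png").astype(int);b=cv2.imread("pics/top2.png").astype(int)
print(abs(a-b)[115:150,280:318].mean(),abs(a-b)[205:230,288:312].mean(), get_state()["force"].round(1))
E
```

```text
lw 29 [-1.4 36.2] [13.  12.4] 2.6 z95 0.0627
sm 248 [  1.8 -45.7] [32.7 55.1] 89.7 z95 0.0439
sw 28 [-29.7  33.1] [12.2 11.7] 38.8 z95 0.0585
g 29 [36.1 33.1] [12.5 13.4] 4.7 z95 0.0507
lm 366 [  2.6 -38.6] [32.8 90. ] 89.0 z95 0.0443
1.6979949874686717 1.53 [-0.8 -0.6 -0.7]
```

```bash
python3 -c "
from station import *
print(job_done())"
```

```text
the job is handed in; nothing more can be done
None
```

I made up both kits and handed the job in at about 37 s of the 120 s allowed. The large wheel and short motor are in tray_two. The small wheel, gear and long motor are in tray_three.

- **Position:** in the last top-camera check the wheels and gear were within about 2 mm of their pocket centres. The motors were within about 4 mm.
- **Seating:** top heights were 2 to 4 mm above the nominal values, about what the depth readings gave before the moves. The parts look flat in the overhead and scene pictures, but I did not measure tilt.
- **Rest of the scene:** the battery pack and bracket look unmoved between the first and last top pictures. The gripper is clear of everything, back near its start position.
- **Disagreements:** the wrist and top cameras differed by about 2–4 mm, well inside the tolerances. No check failed.

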